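# Dispense a standoff and hold the slide out at the mark

### The job

Feed the next standoff for the mainboard: swing the red lever on the dispenser all the way to its stop and let it spring back on its own. Then pull the blue tab so that the slide comes out until its yellow pointer is level with the orange mark, and keep holding it there: finish with the tab still in the gripper, because the slide springs back if it is let go, and do not shift anything else on the bench.

Things in the scene. Friction and masses are not known exactly. Their poses are not given: they have to be found in the camera images.
- dispenser: bench dispenser for threaded standoffs, fixed to the table: grey base plate 340 (x) x 130 (y) x 12 mm; origin under the base plate's centre on the table, its -x axis is the way the slide pulls out (roughly towards the robot), +y its left seen from the robot. A white hopper, 85 mm high and 130 mm wide, stands on its far part, x +30 to +170 mm; two aluminium guide rails (top 28 mm above the table, 100 mm apart centre to centre) run on its near part with the slide between them
- slide (a joint): travel of the dark steel slide in m: 0 fully home (in), growing as it is pulled out along the dispenser's -x; end stop at 0.075. A spring pulls it back in: about 3 N at home, about 8 N at 0.055; it does not stay by itself
- tab_grip (a point): the upright blue pull tab on the slide, moves with it: 14 mm thick along the pull direction, 30 mm wide across, 55 mm tall on a 30 x 34 x 6 mm foot; its top is 81 mm above the table. The point is on its axis at the height to grip it, 63 mm above the table (18 mm below its top); axes as the dispenser's. With the slide home it stands 95 mm in front of the hopper's face
- pointer (a point): tip of the yellow pointer line, 6 mm wide, that lies across the slide 20 mm nearer the robot than the tab's centre; the point is at its left (+y) end, on its centre line, 26 mm above the table; moves with the slide
- mark: the mark: orange clip with a white centre line, 12 mm (along the pull) x 22 x 6 mm high, clamped on top of the left (+y) guide rail; fixed, set for a pull of 35 to 60 mm. Origin at its underside's centre, under the white line, 28 mm above the table; axes as the dispenser's, so the pointer is at the mark when it has the mark's x in the dispenser's frame
- lever (a joint): swing of the advance lever on the hopper's top in rad: 0 at rest, 1.2 at its far stop; it grows as the knob sweeps to the dispenser's left (+y), clockwise seen from above. A light spring (0.7 N felt at the knob at rest, 2.3 N at the stop) brings it back to 0 when it is let go
- lever_knob (a point): centre of the grip of the red lever knob: an upright round knob 16 mm across, 45 mm tall, 75 mm from the pivot, its top 142 mm above the table; the point is 125 mm above the table. At rest it is 42 mm right (-y) of the hopper's middle line, at the stop 42 mm left; 73 mm ahead (+x) of the dispenser's origin at either end, 60 mm midway. The flat lever arm runs under the knob, top 102 mm above the table
- lever_pivot (a point): point on the lever's upright hinge axis at the height of point lever_knob, 125 mm above the table and 40 mm above the hopper's top
- screwdriver: bystander: steel-shafted screwdriver with a green handle, 160 mm long, lying beside the dispenser's right side; origin underneath its middle; leave it where it is
- cpu_box: bystander: black carton 100 x 120 x 70 mm high with a copper-coloured window, left of the hopper; origin at its foot; leave it where it is
- bit_tray: bystander: open black tray of small hardware, 90 x 120 x 30 mm high, right of the hopper; origin at its foot; leave it where it is
- mouse: bystander: black computer mouse 105 x 60 x 32 mm, left of the slide; origin at its foot; leave it where it is
- wipes_tub: bystander: white round tub with a blue cap, 90 mm across, 150 mm high, farther left; origin at its foot; leave it where it is
- flashlight: bystander: slim black flashlight standing on end, 34 mm across, 120 mm high, left and near; origin at its foot; leave it where it is
- cooler: bystander: square processor cooler 80 x 80 x 52 mm, copper foot, aluminium fins and a black fan, farther right; origin at its foot; leave it where it is

How it is judged:
On the way, in this order (a step that is already met when the one before it is completed fails the run):
1. the lever is swung to its stop, the slide still home (value of joint lever above 1.1 rad and value of joint slide below 0.008 m), for 0.05 s.
2. the lever is let go and has sprung back, the slide still home (value of joint lever below 0.1 rad and contact force between the fingers and anything else below 0.3 N and value of joint slide below 0.008 m), for 0.1 s.
At the end, for the whole second after the job is handed in: Lever swung to its stop, let go and back at rest (within 0.1 rad); then the slide still, its yellow pointer within 7 mm of the orange mark's line along the pull, held by the fingers on the blue tab (over 2 N) through the last second; no bystander shifted over 20 mm (x of pointer in the frame of mark between -0.007 and 0.007 m and velocity of joint slide between -0.01 and 0.01 m/s and contact force between the fingers and slide above 2 N and value of joint lever below 0.1 rad); the arm keeps its last pose, push and grip.
It fails at once if a bystander is shifted by more than 20 mm (distance of any of screwdriver, cpu_box, bit_tray, mouse, wipes_tub, flashlight, cooler from where it was at the start of the episode above 0.02 m).
It also fails if it takes over 45 s, if anything falls off the work surface, if the arm or the gripper's body presses on something with over 40 N, if the wrist force passes 120 N, or if a joint passes its speed limit or range.

### The arm

A 6-joint arm with a two-finger parallel gripper is mounted at the origin on the work surface. World frame = base frame: x ahead of the robot, y to its left, z up, the work surface at z = 0. Lengths are in m, angles in rad, forces in N, time in s.
With the tool pointing down it reaches from about 0.275 to 0.85 m from the base axis. Payload 19 kg.
Tool frame: the origin (TCP) lies between the finger pads; the fingertips stand 22 mm ahead of it and the grasp point (between the pads) lies 3 mm ahead of it (nose_length is the distance from the TCP to the fingertips, in m); z points along the fingers, y is the line along which they close (so a half turn about z gives the same grasp; the last joint's range is limited). The gripper opens to 85 mm and grips with 20 to 120 N. Pads are 22 mm wide; open, the fingers measure 114 mm over their backs; the gripper's body (76 mm by 85 mm) begins 54 mm behind the grasp point. The pads swing forward as they close: fully open they stand 13 mm farther back than shut.
Start: joints at [0.983, 0.15, 1.437, -0, 1.554, -0.134], TCP at [0.252, 0.517, 0.228] pointing down, gripper open.
Joint ranges: [-2.8, 2.8], [-0.68, 2.1], [0.12, 2.68], [-1.39, 4.53], [0.16, 2.79], [-2.81, 2.81]. Speed limits (rad/s): [1.89, 1.89, 2.22, 3.01, 3.01, 3.01].

### API

Orientations are given as a unit quaternion [x, y, z, w].
In Python, from bench import sense, snapshot, camera_info, sign_off, nose_length gives the robot as it stands.
- The arm moves only by the shell command python3 -m inch 'ROWS' [FORCE]. ROWS is JSON, a list of rows, each a list of 3 entries, a list of its own where there are three numbers: the shift along the world's x, y, z in mm, then the turn about the world's z in rad, then the finger opening in mm, from 0 to 85.4. In form: [[[x, y, z], turn, jaw], ...]. A call has 1 to 10 rows; each row is the pose to reach, as a shift and turn from the pose commanded when the call began; what a row does not reach only later rows make up. A row lasts 1/8 s, in which the tool goes at most 62.5 mm and 10.7 degrees, less where a joint would pass 70% of its speed; a pose out of reach is approached as far as the arm can. A call with a gripper value outside its range is refused whole. The fingers move at their own pace and stop on an object; FORCE is the grip in N (left out, the last holds). Time passes only in rows, so rows that repeat a pose let the fingers close. It gives the time, the measured TCP pose, the force, the opening and the grip force at its end, in the units of the state.
- sense(): the state, without advancing time (a new reading comes with each control period).
- snapshot(name): name is "side" or "top" or "wrist"; returns the picture (400x640x3 uint8, red, green, blue); there is no depth.
- camera_info(name): a dict with "intrinsics" (3x3 intrinsics, pixels), "rvec" (rotation vector, rad) and "tvec" (3), from world to camera coordinates, as OpenCV has them. Camera axes: x right, y down, z forward; pixel columns grow to the right and rows downward; lengths in m; the calibration is good to about 2 mm. A picture is of the moment at which its call begins: read the wrist's pose just before it. camera_info takes no time and is no camera call; for the wrist camera it gives the pose at the moment of the call.
- sign_off(): hands the job in; it is judged then, once.
The state is a dict: "time_s": time; "joint_pos": joint angles; "qd": joint speeds; "joint_efforts": joint torques, N m; "eef_pos": TCP position; "orientation": TCP orientation; "contact_force": force on the tool from outside, world axes, zero at the start; "wrist_torque": the same for the moment, N m; "gripper_width": finger opening in m; "finger_force": force on a finger pad.
Only numpy, scipy, OpenCV 4.12 (cv2) and the standard library are available. Lean on these libraries where they do the work, as an engineer would, in place of code of your own. Each camera call takes 0.05 s, during which the arm holds its last target. There are 200 camera calls.

## Working session

There is one attempt and no reset: what is moved stays moved. The work goes in short steps, Python scripts to look and compute and a shell command to move; the robot and the scene stay as the last step left them, time stands still between calls to the robot, and variables do not carry over. Pictures are saved under pics/ and viewed, at most 10 in all, crops included, and the job is handed in when it is done.

```bash
mkdir -p pics
cat > h.py <<'E'
import numpy as np,cv2
from bench import *
def save(n,f,crop=None,s=1):
    im=snapshot(n)[:,:,::-1]
    if crop: a,b,c,d=crop; im=im[b:d,a:c]
    cv2.imwrite('pics/'+f,cv2.resize(im,None,fx=s,fy=s,interpolation=cv2.INTER_CUBIC))
def ray(n,u,v,z,ci=None):
    c=ci or camera_info(n);R=cv2.Rodrigues(np.array(c['rvec'],float))[0];t=np.array(c['tvec'],float).ravel()
    d=R.T@np.linalg.inv(np.array(c['intrinsics']))@[u,v,1];o=-R.T@t
    return (o+d*(z-o[2])/d[2]).round(4)
E
python3 - <<'E'
from h import *
save('top','top.png');save('side','side.png');s=sense();print(s['time_s'],s['eef_pos'],s['orientation'],nose_length)
E
```

```text
0.1 [0.25194869 0.516616   0.22776889] [ 2.24947568e-01  9.74370730e-01 -4.89004826e-04 -1.80986263e-04] 0.022
```

View pics/top.png

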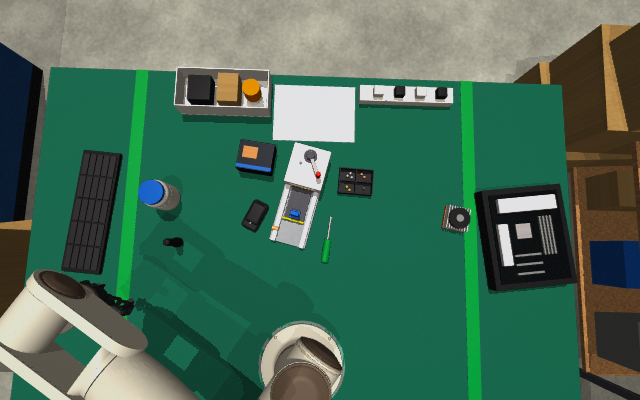

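View pics/side.png

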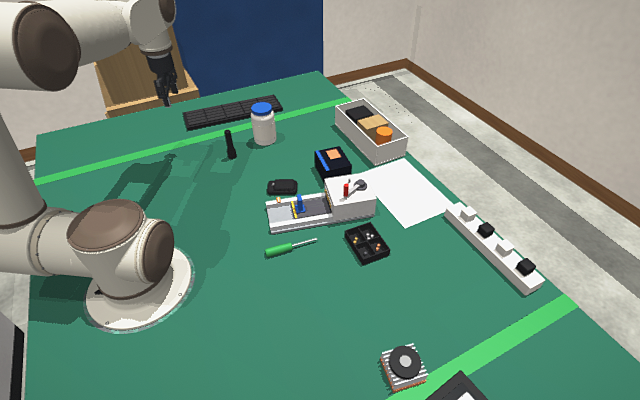

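The top view shows the dispenser at about (300,197), slightly yawed. The red knob is near (318,175), the blue tab near (295,214) and the orange mark near (275,228). I'll enlarge both views.

Run:
```python
from h import *
im=snapshot('top')[:,:,::-1][135:255,235:345];a=cv2.resize(im,None,fx=5,fy=5,interpolation=cv2.INTER_CUBIC)
cv2.imwrite('pics/tc.png',a)
for n,p,z in[('knob',(318,174.5),.142),('tab',(295,213),.081),('hopL',(294,143),.085),('hopR',(330,150),.085)]:print(n,ray('top',*p,z))
```

```text
knob [ 0.6244 -0.0372  0.142 ]
tab [0.504  0.0341 0.081 ]
hopL [0.7409 0.0449 0.085 ]
hopR [ 0.7205 -0.0775  0.085 ]
```

View pics/tc.png

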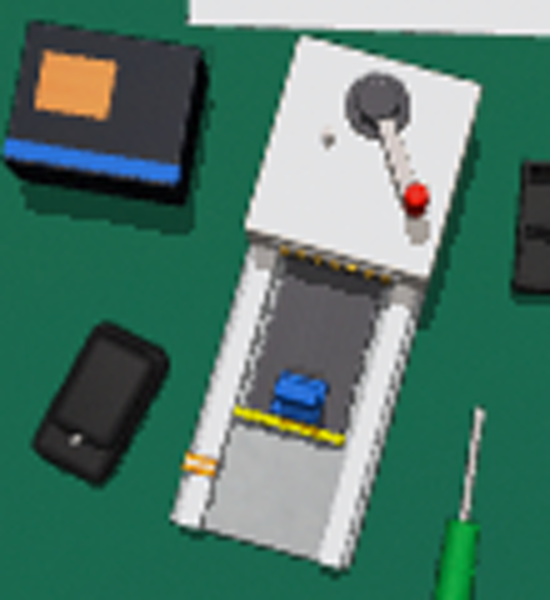

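The crop shows hopper top corners at (300,37), (480,88), (428,278) and (247,232). The knob top is at (416,193), the tab top at (303,382), the mark at (199,464) and the pointer's left end at (236,411).

Run:
```python
from h import *
f=lambda u,v,z:ray('top',(u+.5)/5-.5+235,(v+.5)/5-.5+135,z)[:2]
H=np.array([f(*p,.085) for p in[(300,37),(480,88),(428,278),(247,232)]])
src=np.array([[.17,.065],[.17,-.065],[.03,-.065],[.03,.065]])
# rigid fit
a=src-src.mean(0);b=H-H.mean(0);th=np.arctan2((a[:,0]*b[:,1]-a[:,1]*b[:,0]).sum(),(a*b).sum())
near=np.array([f(173,522,.028),f(350,568,.028)]);print('near',near)
R=lambda t:np.array([[np.cos(t),-np.sin(t)],[np.sin(t),np.cos(t)]])
o=H.mean(0)-R(th)@src.mean(0);print('yaw',th,'o',o,'res',(H-(src@R(th).T+o)).round(4).tolist())
for n,u,v,z in[('knob',416,193,.142),('tab',303,382,.081),('mark',199,464,.034),('ptr',236,411,.026)]:
  p=f(u,v,z);print(n,p,'disp',(R(th).T@(p-o)).round(4))
for n,q in[('knob0',(.073,-.042)),('knobmid',(.060,0)),('knobend',(.073,.042)),('tab',(-.065,0))]:print(n,(R(th)@q+o).round(4))
s=sense();from scipy.spatial.transform import Rotation as Q
print(Q.from_quat(s['orientation']).as_matrix().round(3))
```

```text
near [[ 0.4168  0.1209]
 [ 0.3886 -0.001 ]]
yaw -0.2353485760265735 o [0.56500669 0.0207932 ] res [[-0.0011, -0.0014], [-0.0023, 0.0024], [0.0031, 0.0019], [0.0003, -0.0029]]
knob [ 0.6286 -0.0365] disp [ 0.0752 -0.0409]
tab [0.5106 0.0336] disp [-0.0559 -0.0002]
mark [0.4565 0.1042] disp [-0.125   0.0558]
ptr [0.494  0.0808] disp [-0.083   0.0418]
knob0 [ 0.6262 -0.0371]
knobmid [0.6234 0.0068]
knobend [0.6458 0.0446]
tab [0.5018 0.036 ]
[[-0.899  0.438 -0.001]
 [ 0.438  0.899 -0.001]
 [ 0.    -0.001 -1.   ]]
```

```bash
python3 -m inch '[[[365,-592,0],0.218,0],[[365,-592,0],0.218,0],[[365,-592,0],0.218,0],[[365,-592,0],0.218,0],[[365,-592,0],0.218,0],[[365,-592,0],0.218,0],[[365,-592,0],0.218,0],[[365,-592,0],0.218,0],[[365,-592,0],0.218,0],[[365,-592,0],0.218,0]]' 60; python3 -m inch '[[[0,0,0],0,0],[[0,0,0],0,0],[[0,0,0],0,0]]'
```

```text
time_s: 1.4
eef_pos: [0.5777, -0.0121, 0.2282]
orientation: [0.118, 0.993, 0.0, -0.0]
contact_force: [0.6, 1.7, 0.1]
gripper_width: -0.0002
finger_force: 0.0
time_s: 1.78
eef_pos: [0.5766, -0.0091, 0.2285]
orientation: [0.117, 0.993, -0.0, 0.0]
contact_force: [0.6, 0.4, -0.8]
gripper_width: -0.0003
finger_force: 0.0
```

```bash
python3 -m inch '[[[40,-66,0],0,0],[[40,-66,0],0,0],[[40,-66,0],0,0],[[40,-66,0],0,0],[[40,-66,0],0,0]]'
python3 - <<'E'
from h import *
c=camera_info('wrist');save('wrist','w1.png')
R=cv2.Rodrigues(np.array(c['rvec'],float))[0]
def pr(q,z):
    P=np.array([.565+.9724*q[0]+.2332*q[1],.0208-.2332*q[0]+.9724*q[1],z]);return cv2.projectPoints(P[None],np.array(c['rvec'],float),np.array(c['tvec'],float),np.array(c['intrinsics'],float),None)[0].ravel().round(0)
print(pr((.073,-.042),.142),pr((-.065,0),.081),pr((-.085,.042),.026))
import json;json.dump({k:np.array(v).tolist() for k,v in c.items()},open('w1.json','w'))
E
```

```text
time_s: 2.4
eef_pos: [0.6166, -0.075, 0.2287]
orientation: [0.117, 0.993, -0.0, 0.0]
contact_force: [0.5, 0.3, 0.2]
gripper_width: 0.0001
finger_force: 0.0
[367. 208.] [416.  20.] [445.  10.]
```

View pics/w1.png

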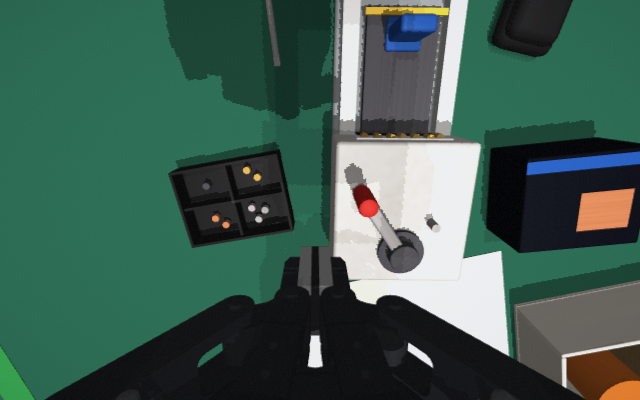

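The knob sits at (368,208), which matches the prediction of (367,208). The closed fingers are clear on its right side. Next I descend and sweep.

```bash
python3 -m inch '[[[0,0,-50],0,0],[[0,0,-94],0,0],[[0,0,-94],0,0],[[0,0,-94],0,0]]'; python3 -m inch '[[[2,21,0],0,0],[[0,42,0],0,0],[[1,52,0],0,0],[[2,62,0],0,0],[[6,72,0],0,0],[[10,81,0],0,0],[[19,94,0],0,0],[[19,94,0],0,0],[[19,94,0],0,0]]'
python3 - <<'E'
from h import *
save('wrist','w2.png')
E
```

```text
time_s: 2.95
eef_pos: [0.6176, -0.076, 0.1364]
orientation: [0.118, 0.993, -0.0, 0.001]
contact_force: [0.1, -0.4, 1.3]
gripper_width: 0.0
finger_force: 0.0
time_s: 4.08
eef_pos: [0.6361, 0.0178, 0.1342]
orientation: [0.118, 0.993, -0.0, -0.0]
contact_force: [0.0, -2.5, 0.5]
gripper_width: 0.0002
finger_force: 1.0
```

View pics/w2.png

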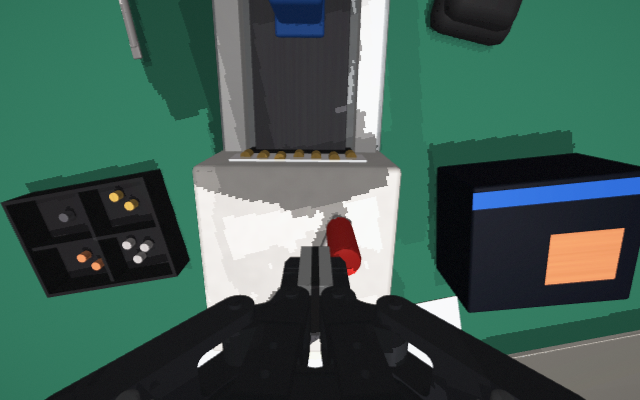

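The knob is against the finger's left side at (343,245), and the force is about 2.5 N, so the lever is near its stop. I'll press on until the force climbs.

```bash
python3 -m inch '[[[1,3,0],0,0],[[1,3,0],0,0]]'|grep -E "eef|contact"; python3 -m inch '[[[1,3,0],0,0],[[1,3,0],0,0]]'|grep -E "eef|contact"; python3 -m inch '[[[1,3,0],0,0],[[1,3,0],0,0]]'|grep -E "eef|contact"
```

```text
eef_pos: [0.637, 0.0208, 0.1343]
contact_force: [1.8, -2.6, -1.2]
eef_pos: [0.6381, 0.024, 0.1344]
contact_force: [1.7, -3.2, 0.1]
eef_pos: [0.6391, 0.0271, 0.1343]
contact_force: [1.6, -3.8, -0.7]
```

```bash
python3 -m inch '[[[1,3,0],0,0],[[1,3,0],0,0]]'|grep -E "eef|contact"; python3 -m inch '[[[1,2,0],0,0],[[1,2,0],0,0]]'|grep -E "eef|contact"
python3 - <<'E'
from h import *
save('wrist','w3.png')
E
```

```text
eef_pos: [0.64, 0.03, 0.1343]
contact_force: [1.6, -3.7, -0.5]
eef_pos: [0.6409, 0.0319, 0.1343]
contact_force: [1.9, -4.5, -0.6]
```

View pics/w3.png

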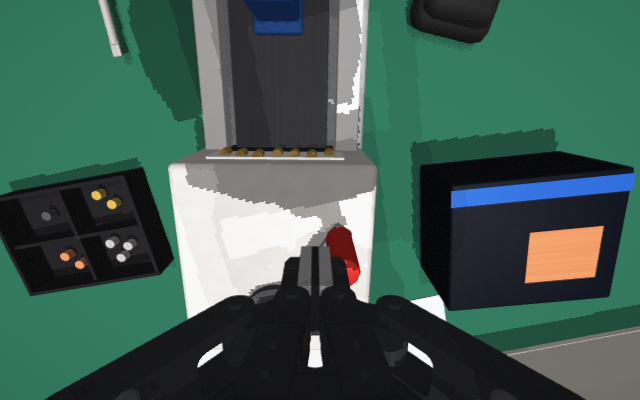

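The knob is still touching the finger at (343,255), and the force is not clearly at the stop yet. I'll press further.

```bash
for i in 1 2 3; do python3 -m inch '[[[1,2,0],0,0],[[1,2,0],0,0]]'|grep -E "eef|contact"; done
```

```text
eef_pos: [0.642, 0.0336, 0.1343]
contact_force: [1.8, -7.1, -1.3]
eef_pos: [0.6427, 0.0346, 0.1342]
contact_force: [-1.5, -14.1, 0.1]
eef_pos: [0.6434, 0.0356, 0.1341]
contact_force: [-4.8, -22.9, 0.9]
```

The force has climbed to 23 N, so the lever is on its stop. I'll ease off slightly, then lift to release it.

```bash
python3 -m inch '[[[-2,-5,0],0,0],[[-2,-5,30],0,0],[[-2,-5,80],0,0],[[-2,-5,80],0,0],[[-2,-5,80],0,0],[[-2,-5,80],0,0],[[-2,-5,80],0,0],[[-2,-5,80],0,0]]'
python3 - <<'E'
from h import *
a=snapshot('wrist')[:,:,::-1];b=cv2.resize(snapshot('top')[:,:,::-1][135:255,235:345],None,fx=3,fy=3)
b=cv2.copyMakeBorder(b,0,40,0,0,0);cv2.imwrite('pics/w4.png',np.hstack([a[:,180:640],b]))
E
```

```text
time_s: 7.18
eef_pos: [0.6418, 0.033, 0.2138]
orientation: [0.118, 0.993, -0.0, -0.0]
contact_force: [0.5, -0.1, 0.1]
gripper_width: -0.0001
finger_force: 0.0
```

View pics/w4.png

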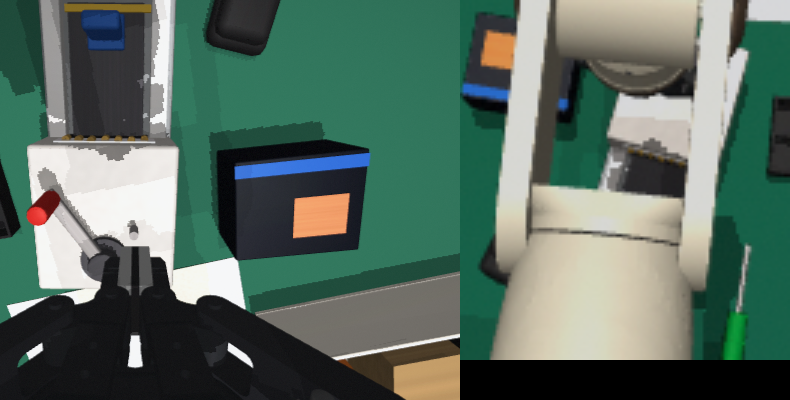

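The lever is back at rest, with the knob at (43,210) on the right side. Now I move over the tab with the jaws turned along the pull.

```bash
python3 -m inch '[[[-139,3,0],-1.571,50],[[-139,3,0],-1.571,50],[[-139,3,0],-1.571,50],[[-139,3,0],-1.571,50],[[-139,3,0],-1.571,50],[[-139,3,0],-1.571,50],[[-139,3,0],-1.571,50],[[-139,3,0],-1.571,50],[[-139,3,0],-1.571,50],[[-139,3,0],-1.571,50]]'
python3 - <<'E'
from h import *
from scipy.spatial.transform import Rotation as Q
s=sense();print(s['eef_pos'],Q.from_quat(s['orientation']).as_matrix()[:,1])
c=camera_info('wrist');save('wrist','w5.png')
import json;json.dump({k:np.array(v).tolist() for k,v in c.items()},open('w5.json','w'))
def pr(q,z):
    P=np.array([.565+.9724*q[0]+.2332*q[1],.0208-.2332*q[0]+.9724*q[1],z]);return cv2.projectPoints(P[None],np.array(c['rvec'],float),np.array(c['tvec'],float),np.array(c['intrinsics'],float),None)[0].ravel().round(0)
print(pr((-.065,.015),.081),pr((-.065,-.015),.081),'ptr',pr((-.085,.042),.026),'mark',pr((-.125,.05),.034))
E
```

```text
time_s: 8.52
eef_pos: [0.5029, 0.0359, 0.2143]
orientation: [0.785, 0.619, 0.0, -0.0]
contact_force: [0.7, -0.5, -0.2]
gripper_width: 0.0503
finger_force: 0.0
[0.5029063  0.03594996 0.21433267] [ 9.72404019e-01 -2.33303287e-01 -1.07860441e-05]
[315. 172.] [315. 205.] ptr [295. 134.] mark [254. 127.]
```

View pics/w5.png

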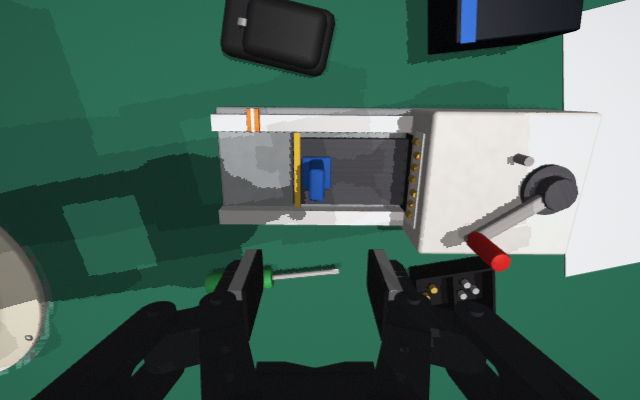

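The tab top is centred at about (316,184), as predicted. The pointer tip is at (297,134) and the mark line at (253.5,120). I descend and grip.

```bash
python3 - <<'E'
from h import *
import json;c=json.load(open('w5.json'))
d=lambda p:((p[0]-.565)*.9724-(p[1]-.0208)*.2332,(p[0]-.565)*.2332+(p[1]-.0208)*.9724)
for n,u,v,z in[('mark',253.5,120,.034),('ptr',297,134,.026),('tab',316.5,184,.081)]:
  print(n,np.round(d(ray('wrist',u,v,z,c)),4))
E
python3 -m inch '[[[0,0,-50],0,50],[[0,0,-100],0,50],[[0,0,-130],0,50],[[0,0,-148],0,50],[[0,0,-148],0,50],[[0,0,-148],0,50]]'
python3 -m inch '[[[0,0,0],0,0],[[0,0,0],0,0],[[0,0,0],0,0],[[0,0,0],0,0],[[0,0,0],0,0],[[0,0,0],0,0]]' 60
```

```text
mark [-0.1247  0.0563]
ptr [-0.0831  0.0421]
tab [-0.0636  0.0043]
time_s: 9.32
eef_pos: [0.5034, 0.0359, 0.0672]
orientation: [0.785, 0.619, 0.0, 0.0]
contact_force: [0.4, 0.4, 0.5]
gripper_width: 0.0499
finger_force: 0.0
time_s: 10.07
eef_pos: [0.5037, 0.0358, 0.0671]
orientation: [0.785, 0.619, 0.001, 0.001]
contact_force: [2.5, -1.7, 7.3]
gripper_width: 0.0119
finger_force: 59.2
```

```bash
python3 -m inch '[[[-10,2.4,0],0,0],[[-20,4.8,0],0,0],[[-30,7.2,0],0,0],[[-40.4,9.7,0],0,0],[[-40.4,9.7,0],0,0],[[-40.4,9.7,0],0,0],[[-40.4,9.7,0],0,0]]'
python3 - <<'E'
from h import *
c=camera_info('wrist');a=snapshot('wrist')[:,:,::-1];cv2.imwrite('pics/w6.png',cv2.resize(a[20:320,180:580],None,fx=2,fy=2,interpolation=cv2.INTER_CUBIC))
import json;json.dump({k:np.array(v).tolist() for k,v in c.items()},open('w6.json','w'))
E
```

```text
time_s: 10.95
eef_pos: [0.4637, 0.0457, 0.0671]
orientation: [0.785, 0.619, 0.001, 0.001]
contact_force: [7.5, 1.1, 4.1]
gripper_width: 0.0123
finger_force: 59.0
```

View pics/w6.png

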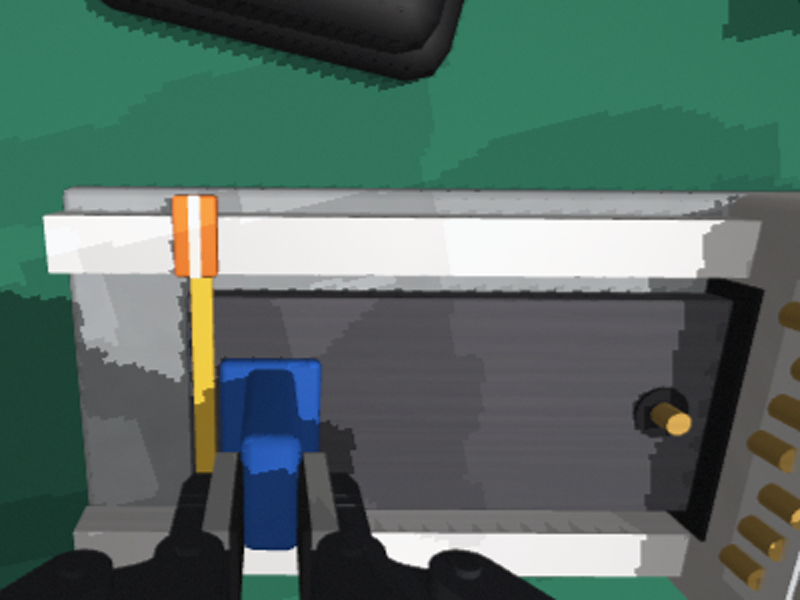

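The tab is held between the pads, the pointer tip is at about (201,285) and the white line is at (194,235). I check the offset, allowing for height parallax.

```bash
python3 - <<'E'
from h import *
import json;c=json.load(open('w6.json'))
d=lambda p:((p[0]-.565)*.9724-(p[1]-.0208)*.2332,(p[0]-.565)*.2332+(p[1]-.0208)*.9724)
for n,u,v,z in[('mark',194,235,.034),('ptr',201,280,.026)]:
  print(n,np.round(d(ray('wrist',u/2-.25+180,v/2-.25+20,z,c)),4))
E
python3 -m inch '[[[0,0,0],0,0],[[0,0,0],0,0],[[0,0,0],0,0],[[0,0,0],0,0]]'
```

```text
mark [-0.126  0.057]
ptr [-0.1253  0.0432]
time_s: 11.5
eef_pos: [0.4638, 0.0457, 0.0671]
orientation: [0.785, 0.619, 0.001, 0.001]
contact_force: [7.5, 1.0, 3.4]
gripper_width: 0.0124
finger_force: 59.0
```

The pointer is within about 1 mm of the mark and holding still.

```bash
python3 -c "from bench import *; print(sign_off())"
```

```text
the job is handed in; nothing more can be done
None
```

I swung the lever to its stop and it sprang back to rest; the slide is now held by its blue tab with the pointer about 1 mm from the orange mark, and the job is handed in (no verdict was returned).

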